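# Dock the lamp housing on the microscope by pushing

## Robot

A 6-joint arm with a two-finger parallel gripper is mounted at the origin on the work surface. World frame = base frame: x ahead of the robot, y to its left, z up, the work surface at z = 0. Lengths are in m, angles in rad, forces in N, time in s.
With the tool pointing down it reaches from about 0.375 to 0.9 m from the base axis. Payload 3.1 kg.
Tool frame: the origin (TCP) lies at the very end of the fingers, on their centre line; the grasp point (between the pads) lies 19 mm behind it; z points along the fingers, y is the line along which they close (so a half turn about z gives the same grasp; the last joint's range is limited). The gripper opens to 85 mm and grips with 20 to 120 N. Pads are 22 mm wide; open, the fingers measure 114 mm over their backs; the gripper's body (76 mm by 85 mm) begins 54 mm behind the grasp point. The pads swing forward as they close: fully open they stand 13 mm farther back than shut.
Start: joints at [-1.294, 0.527, 1.433, -0, 1.181, -0.178], TCP at [0.275, -0.561, 0.231] pointing down, gripper open.
Joint ranges: [-3.08, 3.08], [-0.75, 2.2], [0.22, 2.44], [-1.43, 4.57], [0, 2.65], [-2.85, 2.85]. Speed limits (rad/s): [2.79, 2.79, 3.14, 3.14, 3.14, 3.14].

## Interface

Orientations are given as a unit quaternion [x, y, z, w].
In Python, from station import manip, vision gives the robot as it stands.
- The arm moves only by the tool drive_tool, never from a script. Its argument "deltas" is a list that holds one entry, the list of rows, each a list of 4 numbers: the shift along the tool's x, y, z in mm, then the turn about the tool's z in rad. A call has 1 to 5 rows; each row is the pose to reach, as a shift and turn from the pose commanded when the call began, along the tool's axes at that moment; what a row does not reach only later rows make up. A row lasts 1/12 s, in which the tool goes at most 41.7 mm and 7.16 degrees, less where a joint would pass 70% of its speed; a pose out of reach is approached as far as the arm can. A call with a gripper value outside its range is refused whole. "jaw" is the finger opening in mm, from 0 to 85.4, set as the call begins (left out, the last holds). The fingers move at their own pace and stop on an object; "force" is the grip in N (left out, the last holds). Time passes only in rows, so rows that repeat a pose let the fingers close. It gives the time, the measured TCP pose, the force, the opening and the grip force at its end, in the units of the state.
- manip.sense(): the state, without advancing time (a new reading comes with each control period).
- vision.snapshot(name): name is "scene" or "top" or "wrist"; returns the picture (384x512x3 uint8, red, green, blue); there is no depth.
- vision.camera_model(name): a dict with "camera_matrix" (3x3 intrinsics, pixels), "rvec" (rotation vector, rad) and "tvec" (3), from world to camera coordinates, as OpenCV has them. Camera axes: x right, y down, z forward; pixel columns grow to the right and rows downward; lengths in m; the calibration is good to about 2 mm. A picture is of the moment at which its call begins: read the wrist's pose just before it. camera_model takes no time and is no camera call; for the wrist camera it gives the pose at the moment of the call.
- manip.sign_off(): hands the job in; it is judged then, once.
The state is a dict: "t": time; "q": joint angles; "qd": joint speeds; "tau": joint torques, N m; "tcp_pos": TCP position; "tool_rot": TCP orientation; "force": force on the tool from outside, world axes, zero at the start; "ft_torque": the same for the moment, N m; "finger_gap": opening from 0.0 (shut) to 1.0 (fully open); "gripper_force": force on a finger pad.
Only numpy, scipy, OpenCV 4.12 (cv2) and the standard library are available. Lean on these libraries where they do the work, as an engineer would, in place of code of your own. Each camera call takes 0.05 s, during which the arm holds its last target. There are 200 camera calls.

## Task

Slide the lamp housing along the table onto the two alignment pegs at the back of the microscope, until its socket face is fully home and flush against the peg plate. The plate may be set up to 20 mm to either side of the middle and its setting is not reported, so find the pegs by touch or by eye. The housing is too wide to grip: push it, keep it flat on the table, press it home gently without ramming it, leave it there, and do not disturb the objective, the post holder or the slide box.

Things in the scene. Friction and masses are not known exactly. Their poses are not given: they have to be found in the camera images.
- lamphouse: Loose lamp housing, a plain dark steel box 110 long (x) x 100 wide (y) x 70 high mm with vent slots on top and a bare aluminium front plate, about 0.65 kg. Origin: centre of its underside (on the table). Its +x points out of the socket face. In that face are two blind sockets, 12 wide x 14 high, 28 mm deep, with 1.5 mm chamfered mouths, at y = +33 and -33, 35 mm above the table.
- lamp_face (a point): Centre of the lamp housing's socket face, 55 mm ahead (+x) of the housing's centre and 35 mm above its underside; axes as the housing.
- lamp_back (a point): Centre of the lamp housing's flat rear face, 55 mm behind (-x) the housing's centre and 35 mm above its underside; axes as the housing.
- microscope: Fixed ivory microscope; foot 270 x 150 x 45 mm, 58 mm high port block at its rear, column (120 wide, 70 to 140 mm in from the docking plane), 480 high with its camera. Origin: on the table, in the docking plane (front of the peg plate), on the middle line. +x points into the microscope, the way the housing is pushed; the free side is -x. Focus knobs stand 36 mm out of the column's sides, 110 up.
- dock (a point): Middle of the microscope's docking plane, 35 mm above the table; axes as the microscope. The black peg plate (100 wide, 10 to 56 mm high) is a stiff sideways setting: it stands -20 to +20 mm along y from this point, unreported. Two level steel pegs on it, 33 mm either side of its own middle, 35 mm up: 10 mm diameter, 26 mm long towards -x, the last 9 mm tapering to 6 mm.
- objective: Bystander: brass objective standing upright, 26 mm diameter, 46 high. Origin: centre of its underside.
- post_holder: Bystander: black post holder on a 60 x 45 mm foot with a steel post, 110 high. Origin: centre of its underside.
- slide_box: Bystander: grey closed slide box 85 x 105 x 34 mm. Origin: centre of its underside.
There are look-alikes about, which are no part of the job. Of the things shaped like the lamphouse, the steel one is meant.

How it is judged:
By the outcome, as a careful person would: the job done as asked, in the order asked, and still so for the second after the job is handed in, with the robot touching nothing.
It also fails if it takes over 72 s, if anything falls off the work surface, if the arm or the gripper's body presses on something with over 40 N, if the wrist force passes 120 N, or if a joint passes its speed limit or range.

## Working session

There is one attempt and no reset: what is moved stays moved. The work goes in short steps, Python scripts to look and compute and a tool call to move; the robot and the scene stay as the last step left them, time stands still between calls to the robot, and variables do not carry over. Pictures are saved under pics/ and viewed, at most 10 in all, crops included, and the job is handed in when it is done.

Besides the shell and the picture viewer there is one more tool, called after "Emit:" as name(argument=value, ...), one argument or row to a line, values as JSON. drive_tool: Moves the arm, as the interface text tells. Its arguments: {"type":"object","properties":{"deltas":{"type":"array"},"jaw":{"type":"number"},"force":{"type":"number"}},"required":["deltas"]}

```bash
mkdir -p pics; cat > h.py <<'E'
import numpy as np, cv2
from station import manip, vision
def cam(n):
    m=vision.camera_model(n); return np.array(m["camera_matrix"]),cv2.Rodrigues(np.array(m["rvec"],float))[0],np.array(m["tvec"],float).ravel()
def ray(n,u,v,z):
    K,R,t=cam(n); d=R.T@np.linalg.inv(K)@[u,v,1]; c=-R.T@t
    return (c+d*(z-c[2])/d[2]).round(4)
def snap(n,f):
    im=vision.snapshot(n); cv2.imwrite(f"pics/{f}.png",im[...,::-1]); return im
E
python3 - <<'E'
from h import *
a=snap("scene","s0");b=snap("top","t0")
cv2.imwrite("pics/t0b.png",cv2.resize(b[...,::-1],(800,600),interpolation=cv2.INTER_CUBIC))
print(manip.sense())
for n in("scene","top"):
    K,R,t=cam(n);print(n,K[0,0],-R.T@t,R[2])
E
```

```text
{'t': 0.1, 'q': array([-1.29348319e+00,  5.28394034e-01,  1.43377887e+00,  3.04791005e-05,
        1.18143767e+00, -1.78540607e-01]), 'qd': array([ 9.14216076e-05, -8.51210538e-04, -2.23696542e-03, -1.15142873e-03,
       -1.81217318e-03,  1.10456892e-03]), 'tau': array([-4.45777114e-04, -4.43304777e+01, -1.78585607e+01, -3.27551570e-04,
        3.85276624e-03, -1.11195132e-05]), 'tcp_pos': array([ 0.27497207, -0.56053219,  0.2304172 ]), 'tool_rot': array([ 9.74137743e-01,  2.25952735e-01, -3.57327395e-05, -1.00842780e-03]), 'force': array([-0.25968367,  0.16503394, -0.55078797]), 'ft_torque': array([-0.02181029, -0.05426009, -0.00432585]), 'gripper_force': 0.0, 'finger_gap': 0.9993566562071746}
scene 404.02240737509635 [1.12875897 0.33672288 0.48660237] [-0.71586728 -0.41649115 -0.56041873]
top 424.6510473358114 [0.44351013 0.04279646 0.97490121] [ 0.1742981   0.00236516 -0.98469009]
```

View pics/s0.png

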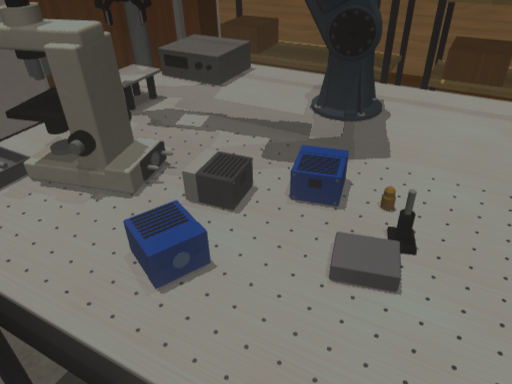

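View pics/t0b.png

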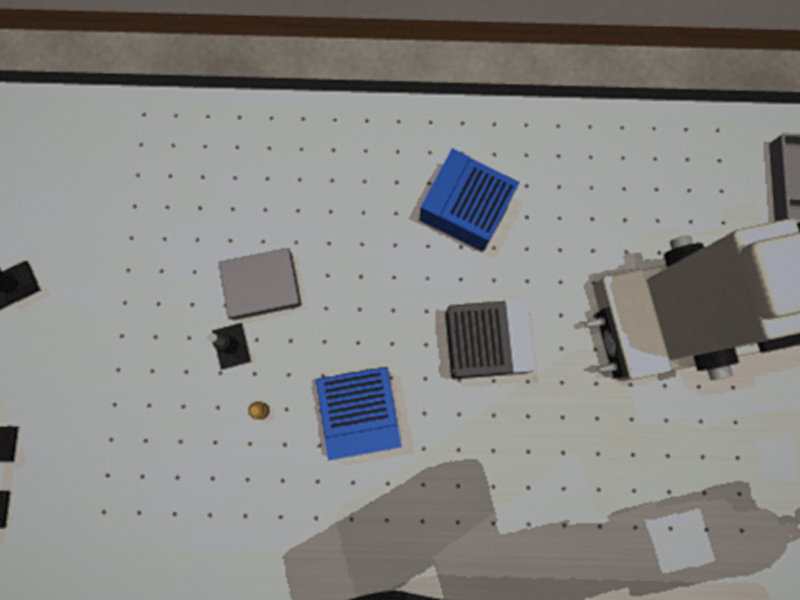

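The steel housing with its bare plate is at about (488,340) in the enlarged top view. The pegs are at about (590,323) and (605,368) on the microscope plate, and the objective, post and slide box lie to the left. Next I'll zoom in to measure.

```bash
python3 - <<'E'
from h import *
b=cv2.imread("pics/t0.png")
c=b[180:255,280:440]; cv2.imwrite("pics/c0.png",cv2.resize(c,None,fx=5,fy=5,interpolation=cv2.INTER_CUBIC))
for u,v in [(256,192),(356,192),(256,292)]: print(u,v,ray("top",u,v,0))
E
```

```text
256 192 [0.6143 0.0384 0.    ]
356 192 [ 0.6212 -0.1948  0.    ]
256 292 [0.3872 0.032  0.    ]
```

View pics/c0.png

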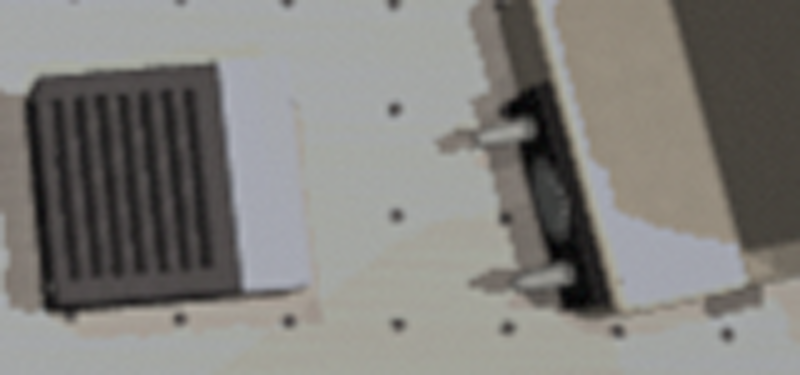

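The crop shows the housing top, with its rear edge near (40,77)–(60,305) and its plate edge near (296,65)–(308,288). The peg tips are near (482,139) and (518,284), with their roots near (533,130) and (575,270).

```bash
python3 - <<'E'
from h import *
P=lambda u,v,z: ray("top",280+u/5-.4,180+v/5-.4,z)[:2]
def ang(d): return np.degrees(np.arctan2(d[1],d[0]))
H=[P(*p,.07) for p in[(40,77),(60,305),(241,291),(308,288),(296,65),(217,63)]]
print(H)
for i in range(6): d=H[(i+1)%6]-H[i];print(i,np.linalg.norm(d),ang(d))
t1,t2=P(482,139,.035),P(518,284,.035); r1,r2=P(535,131,.036),P(576,270,.036)
print("tips",t1,t2,np.linalg.norm(t1-t2),ang(t2-t1),"roots",r1,r2,np.linalg.norm(r1-r2),ang(r2-r1),ang(r1-t1),ang(r2-t2))
e1,e2=P(541,0,.058),P(615,305,.058);print("block edge",e1,e2,ang(e2-e1),np.linalg.norm(e1-e2))
# plate top edge corners z=.056
print(P(545,85,.056),P(610,310,.056))
# bystanders
for u,v in[(260,288),(228,345),(258,410)]: print(ray("top",u*.64,v*.64,.03))
for u,v in[(322,382),(330,458),(400,447),(387,368),(425,205),(485,248),(518,184),(455,150)]: print(ray("top",u*.64,v*.64,.07))
E
```

```text
[array([ 0.5975, -0.0298]), array([ 0.4997, -0.0397]), array([ 0.5078, -0.1165]), array([ 0.51 , -0.145]), array([ 0.606 , -0.1405]), array([ 0.6059, -0.1063])]
0 0.0982997965409899 -174.2198098368905
1 0.07722596713541373 -83.97934382316355
2 0.02858478616327222 -85.58592148210187
3 0.09610541087784805 2.683775159468971
4 0.03420014619851793 90.16753104160186
5 0.07695979469827087 96.26619809847924
tips [ 0.5812 -0.2305] [ 0.517 -0.245] 0.06581709504376507 -167.27290511777747 roots [ 0.5854 -0.254 ] [ 0.5239 -0.2705] 0.06367495583037337 -164.98163936884933 -79.86689008553023 -74.85901616492308
block edge [ 0.6405 -0.2511] [ 0.5074 -0.2795] -167.95522896448463 0.1360961792263104
[ 0.6029 -0.2525] [ 0.5054 -0.278 ]
[0.6207 0.2418 0.03  ]
[0.5366 0.2821 0.03  ]
[0.4464 0.2334 0.03  ]
[0.4862 0.1411 0.07  ]
[0.3863 0.1257 0.07  ]
[0.4033 0.0331 0.07  ]
[0.5077 0.0537 0.07  ]
[0.7401 0.007  0.07  ]
[ 0.6797 -0.0786  0.07  ]
[ 0.7753 -0.1252  0.07  ]
[ 0.824  -0.0345  0.07  ]
```

```bash
cat >> h.py <<'E'
from scipy.spatial.transform import Rotation as Ro
def d(x,y,z,yaw=None,s=None):
    "delta (mm, rad) from the present pose, in tool axes, to a world TCP position and yaw of tool x (deg)"
    s=s or manip.sense(); R=Ro.from_quat(s["tool_rot"]).as_matrix()
    v=R.T@(np.array([x,y,z])-s["tcp_pos"])*1000
    w=np.degrees(np.arctan2(R[1,0],R[0,0])); return v.round(1), 0 if yaw is None else round(float(np.radians(w-yaw)),3), round(float(w),2)
E
python3 - <<'E'
from h import *
print(d(.36,-.2,.23),d(.45,-.05,.23,6),d(.63,-.085,.15,6))
E
```

```text
(array([ 235.1, -286.3,    1.1]), 0, 26.12) (array([ 381.9, -381.3,    1.3]), 0.351, 26.12) (array([ 528.1, -270.5,   81.2]), 0.351, 26.12)
```

Emit:
drive_tool(
  deltas=[
    [[24, -29, 0, 0], [48, -58, 0, 0], [72, -87, 0, 0], [96, -116, 0, 0], [120, -145, 0, 0]],
  ],
  jaw=70,
)

```text
t: 0.52
tcp_pos: [0.3189, -0.3761, 0.2309]
tool_rot: [0.974, 0.226, -0.0, -0.001]
force: [0.9, 0.1, 0.6]
finger_gap: 0.821
gripper_force: 0.0
```

Emit:
drive_tool(
  deltas=[
    [[24, -28, 0, 0], [48, -57, 0, 0], [72, -85, 0, 0], [96, -113, 0, 0], [115, -141, 0, 0]],
  ],
)

```text
t: 0.93
tcp_pos: [0.3605, -0.1989, 0.2312]
tool_rot: [0.974, 0.226, 0.0, -0.0]
force: [1.0, -0.1, -0.4]
finger_gap: 0.823
gripper_force: 0.0
```

Emit:
drive_tool(
  deltas=[
    [[28, -19, 0, 0.08], [57, -38, 0, 0.16], [86, -57, 0, 0.24], [114, -76, 0, 0.32], [143, -95, 0, 0.35]],
  ],
)

```text
t: 1.35
tcp_pos: [0.447, -0.0509, 0.2312]
tool_rot: [0.999, 0.051, -0.0, -0.0]
force: [1.4, -1.2, 0.2]
finger_gap: 0.819
gripper_force: 0.0
```

```bash
python3 - <<'E'
from h import *
print(manip.sense()["tcp_pos"],manip.sense()["finger_gap"],d(.63,-.085,.1,6))
E
```

```text
[ 0.4470435  -0.05092293  0.23120328] 0.819107563126886 (array([178.6,  52.7, 131.1]), -0.002, 5.88)
```

Emit:
drive_tool(
  deltas=[
    [[37, 11, 10, 0], [73, 21, 20, 0], [110, 32, 30, 0], [146, 42, 40, 0], [183, 53, 50, 0]],
  ],
)

```text
t: 1.77
tcp_pos: [0.6356, -0.0857, 0.1802]
tool_rot: [0.999, 0.053, -0.001, -0.0]
force: [0.4, -1.1, -0.0]
finger_gap: 0.82
gripper_force: 0.0
```

```bash
python3 - <<'E'
from h import *
print(d(.633,-.085,.012,6))
w=snap("wrist","w0");t=snap("top","t1")
cv2.imwrite("pics/wt.png",np.hstack([cv2.resize(w,(400,300)),cv2.resize(t[90:330,180:500],(400,300))])[...,::-1])
E
```

```text
(array([ -2.3,  -0.8, 168.2]), 0.002, 6.1)
```

View pics/wt.png

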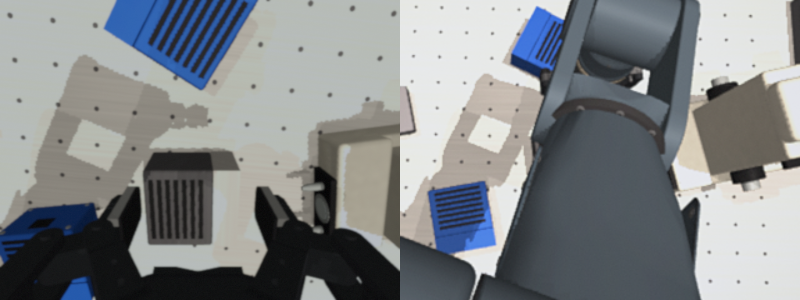

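The wrist view shows the housing at (190,200) between the finger images, with the pegs at (313,188) and (318,230). I'll check the measurement against it before descending.

```bash
python3 - <<'E'
from h import *
K,R,t=cam("wrist");print("cam",-R.T@t,R[2])
w=cv2.imread("pics/w0.png")
c=w[180:330,170:450];cv2.imwrite("pics/w0c.png",cv2.resize(c,None,fx=2.8,fy=2.8,interpolation=cv2.INTER_CUBIC))
def pr(n,p):
    q=cv2.projectPoints(np.array([p],float),*[vision.camera_model(n)[k] for k in("rvec","tvec","camera_matrix")],None)[0].ravel();return q.round(0)
a=np.radians(-84);f=np.array([np.cos(a),np.sin(a)]);l=np.array([-f[1],f[0]]);c=np.array([.554,-.089])
for i,j in[(1,1),(1,-1),(-1,-1),(-1,1)]:
    p=c+i*.055*f+j*.05*l; print("corner",i,j,p.round(3),pr("wrist",[*p,.07]),(pr("wrist",[*p,.07])-[170,180])*2.8)
for p in[(.5812,-.2305,.035),(.517,-.245,.035)]:print((pr("wrist",p)-[170,180])*2.8)
E
```

```text
cam [ 0.71323039 -0.07772106  0.32046552] [-0.29135668 -0.0312929  -0.95610252]
corner 1 1 [ 0.609 -0.138] [310. 225.] [392. 126.]
corner 1 -1 [ 0.51  -0.149] [304. 321.] [375.2 394.8]
corner -1 -1 [ 0.499 -0.04 ] [190. 321.] [ 56.  394.8]
corner -1 1 [ 0.598 -0.029] [183. 225.] [ 36.4 126. ]
[616. 182.]
[613.2 336. ]
```

View pics/w0c.png

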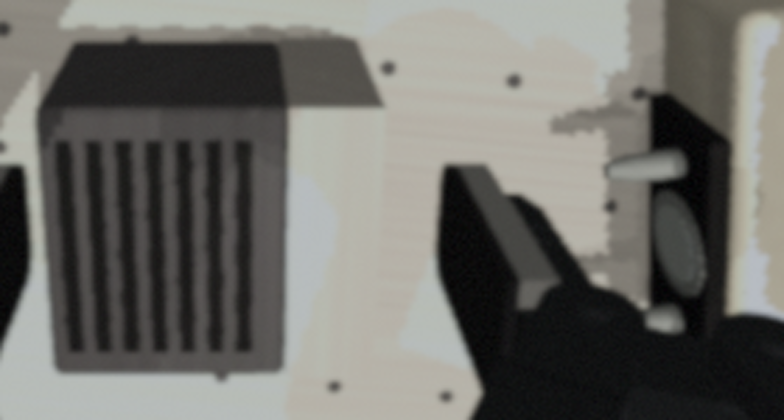

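The wrist view puts both the housing's left edge (v=107 vs 126 predicted) and the peg tip (168 vs 182) about 5 mm further toward +x. That is a common offset, so the relative geometry holds. I'll add clearance and descend.

Emit:
drive_tool(
  deltas=[
    [[7, -1, 30, 0], [7, -1, 64, 0], [7, -1, 98, 0], [7, -1, 132, 0], [7, -1, 160, 0]],
  ],
)

```text
t: 2.28
tcp_pos: [0.6392, -0.0838, 0.0191]
tool_rot: [0.999, 0.053, -0.002, -0.001]
force: [0.3, -0.4, -0.5]
finger_gap: 0.821
gripper_force: 0.0
```

Emit:
drive_tool(
  deltas=[
    [[-5, 0, 6, 0], [-10, 0, 8, 0], [-15, 0, 8, 0], [-18, 0, 8, 0], [-20, 0, 8, 0]],
  ],
)

```text
t: 2.7
tcp_pos: [0.622, -0.0869, 0.0156]
tool_rot: [0.999, 0.053, 0.002, 0.001]
force: [-0.4, 1.0, 0.0]
finger_gap: 0.821
gripper_force: 0.0
```

```bash
python3 - <<'E'
from h import *
s=manip.sense();print(s["tcp_pos"],s["force"],s["ft_torque"],d(.6,-.085,.012,6))
E
```

```text
[ 0.62201657 -0.08690028  0.01558865] [-0.44584283  1.03062571  0.02068211] [ 0.01268704 -0.00849119 -0.0188085 ] (array([-21.7,  -4.2,   3.5]), 0.001, 6.05)
```

Emit:
drive_tool(
  deltas=[
    [[-1, 0, 2, 0], [-3, 0, 3, 0], [-5, 0, 3, 0], [-7, 0, 3, 0], [-9, 0, 3, 0]],
  ],
)

```text
t: 3.12
tcp_pos: [0.6152, -0.088, 0.0115]
tool_rot: [0.999, 0.053, 0.003, 0.001]
force: [5.2, 0.5, 2.6]
finger_gap: 0.818
gripper_force: 0.0
```

```bash
python3 - <<'E'
from h import *
s=manip.sense();print(s["tcp_pos"],s["force"],s["ft_torque"])
snap("wrist","w1");print(cam("wrist"))
w=cv2.imread("pics/w1.png");cv2.imwrite("pics/w1b.png",cv2.resize(w,(800,600),interpolation=cv2.INTER_CUBIC))
E
```

```text
[ 0.61520022 -0.08797172  0.01149692] [5.22440082 0.46204091 2.63912487] [ 0.11273124 -0.6002561  -0.09664965]
(array([[313.71779217,   0.        , 252.99186412],
       [  0.        , 313.71779217, 188.41459089],
       [  0.        ,   0.        ,   1.        ]]), array([[ 0.10532856, -0.99443601,  0.00171056],
       [-0.95188464, -0.10032351,  0.28957008],
       [-0.28778731, -0.03212826, -0.95715529]]), array([-0.15053453,  0.60265261,  0.34316213]))
```

View pics/w1b.png

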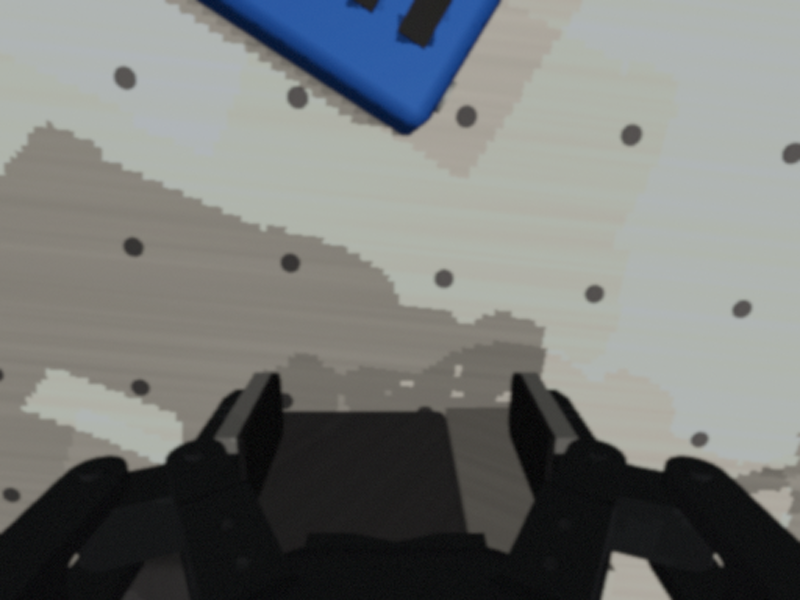

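Contact is made: 5 N with x = 0.615, which agrees with the top-view estimate. Next I'll push the housing sideways while turning it.

Emit:
drive_tool(
  deltas=[
    [[-3, 0, 0, -0.01], [-6, -0.5, 0, -0.02], [-10, -1, 0, -0.034], [-14, -1, 0, -0.046], [-18, -1.5, 0, -0.057]],
  ],
)

```text
t: 3.58
tcp_pos: [0.5965, -0.0881, 0.0112]
tool_rot: [0.997, 0.081, 0.002, 0.001]
force: [4.7, 1.3, 3.4]
finger_gap: 0.82
gripper_force: 0.0
```

Emit:
drive_tool(
  deltas=[
    [[-3, 0, 0, -0.01], [-6, -0.5, 0, -0.02], [-10, -1, 0, -0.034], [-13, -1, 0, -0.046], [-15, -1.5, 0, -0.057]],
  ],
)

```text
t: 4.0
tcp_pos: [0.5804, -0.0889, 0.0108]
tool_rot: [0.994, 0.11, 0.001, 0.0]
force: [4.4, 1.5, 1.5]
finger_gap: 0.828
gripper_force: 0.0
```

```bash
python3 - <<'E'
from h import *
s=manip.sense();print(s["tcp_pos"],s["force"],s["ft_torque"],d(.5787,-.089,.0115,12.5))
E
```

```text
[ 0.58035929 -0.08885878  0.01080681] [4.40131601 1.49475069 1.53758788] [ 0.23771748 -0.53825977 -0.08881577] (array([-1.6, -0.2, -0.7]), 0.002, 12.6)
```

Emit:
drive_tool(
  deltas=[
    [[15, 0, 0, 0], [30, 0, -10, 0], [35, 0, -45, 0], [35, 0, -85, 0], [35, 0, -125, 0]],
  ],
)

```text
t: 4.42
tcp_pos: [0.6108, -0.0805, 0.1347]
tool_rot: [0.994, 0.11, -0.004, -0.001]
force: [1.6, -0.2, -0.5]
finger_gap: 0.824
gripper_force: 0.0
```

```bash
python3 - <<'E'
from h import *
print(d(.499,-.01,.2,102.5))
E
```

```text
(array([-94.1, -93.5, -64.4]), -1.568, 12.66)
```

Emit:
drive_tool(
  deltas=[
    [[-10, -10, -25, -0.12], [-30, -30, -45, -0.24], [-50, -50, -64, -0.36], [-70, -70, -64, -0.48], [-94, -94, -64, -0.6]],
  ],
)

```text
t: 4.83
tcp_pos: [0.4998, -0.0099, 0.2]
tool_rot: [0.916, 0.401, -0.0, 0.0]
force: [-0.3, 0.6, -0.5]
finger_gap: 0.821
gripper_force: 0.0
```

Emit:
drive_tool(
  deltas=[
    [[0, 0, 0, -0.12], [0, 0, 0, -0.24], [0, 0, 0, -0.36], [0, 0, 0, -0.48], [0, 0, 0, -0.6]],
  ],
)

```text
t: 5.25
tcp_pos: [0.4988, -0.0097, 0.1985]
tool_rot: [0.756, 0.654, -0.002, -0.002]
force: [0.5, -0.6, -0.7]
finger_gap: 0.819
gripper_force: 0.0
```

Emit:
drive_tool(
  deltas=[
    [[0, 0, 0, -0.12], [0, 0, 0, -0.24], [0, 0, 0, -0.36], [0, 0, 0, -0.37], [0, 0, 0, -0.37]],
  ],
)

```text
t: 5.67
tcp_pos: [0.4996, -0.0098, 0.1986]
tool_rot: [0.626, 0.78, -0.001, -0.002]
force: [-0.0, 1.1, -0.4]
finger_gap: 0.814
gripper_force: 0.0
```

Emit:
drive_tool(
  deltas=[
    [[0, 0, 0, 0], [0, 0, 0, 0]],
  ],
)

```text
t: 5.83
tcp_pos: [0.5006, -0.0098, 0.1991]
tool_rot: [0.626, 0.78, -0.0, -0.001]
force: [-0.3, 0.6, -0.9]
finger_gap: 0.816
gripper_force: 0.0
```

```bash
python3 - <<'E'
from h import *
s=manip.sense();print(s["tcp_pos"],d(.499,-.01,.2,102.5))
import pickle;pickle.dump(cam("wrist"),open("w2.pkl","wb"))
w=snap("wrist","w2")
cv2.imwrite("pics/w2b.png",cv2.resize(w[...,::-1],(800,600),interpolation=cv2.INTER_CUBIC))
E
```

```text
[ 0.50063933 -0.00984797  0.19905263] (array([ 0.2, -1.6, -0.9]), -0.001, 102.46)
```

View pics/w2b.png

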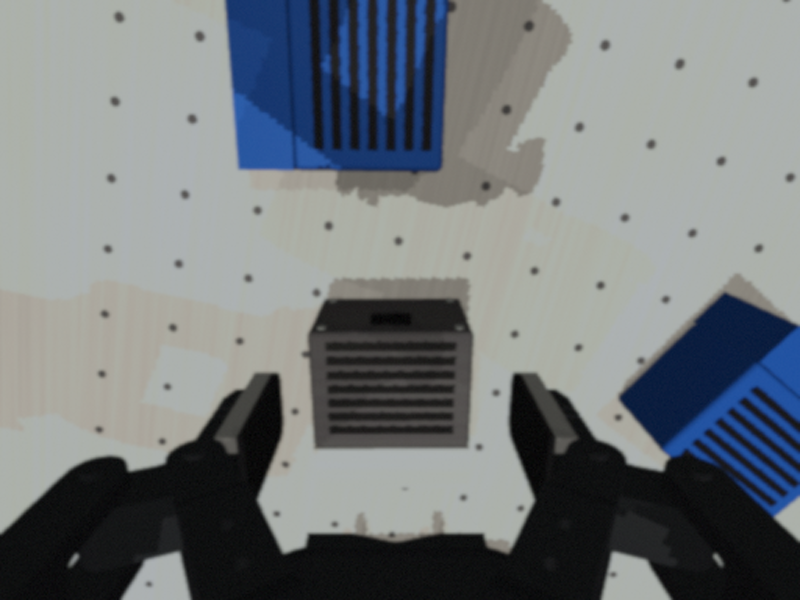

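The housing rear top edge runs from (312,333) to (472,332), so it is nearly square with the tool. The pegs are hidden below and only their shadows show, at (360,522) and (437,522). I'll move forward to see the pegs and housing together.

Emit:
drive_tool(
  deltas=[
    [[-25, 0, 0, 0], [-55, 0, 0, 0], [-85, 0, 0, 0], [-90, 0, 0, 0], [-90, 0, 0, 0]],
  ],
)

```text
t: 6.3
tcp_pos: [0.5214, -0.0996, 0.1993]
tool_rot: [0.627, 0.779, 0.0, 0.0]
force: [-1.2, 0.5, 0.8]
finger_gap: 0.823
gripper_force: 0.0
```

Emit:
drive_tool(
  deltas=[
    [[0, 0, 0, 0], [0, 0, 0, 0]],
  ],
)

```text
t: 6.47
tcp_pos: [0.5199, -0.0965, 0.1991]
tool_rot: [0.625, 0.78, -0.0, -0.001]
force: [-0.0, 0.5, -0.0]
finger_gap: 0.817
gripper_force: 0.0
```

```bash
python3 - <<'E'
from h import *
import pickle
s=manip.sense();print(s["tcp_pos"],d(.499,-.01,.2,102.5))
pickle.dump(cam("wrist"),open("w3.pkl","wb"))
w=snap("wrist","w3")
cv2.imwrite("pics/w3b.png",cv2.resize(w[130:380,110:400][...,::-1],None,fx=2.4,fy=2.4,interpolation=cv2.INTER_CUBIC))
E
```

```text
[ 0.5199264  -0.09651157  0.19907604] (array([89. , -1.6, -0.8]), 0.001, 102.57)
```

View pics/w3b.png

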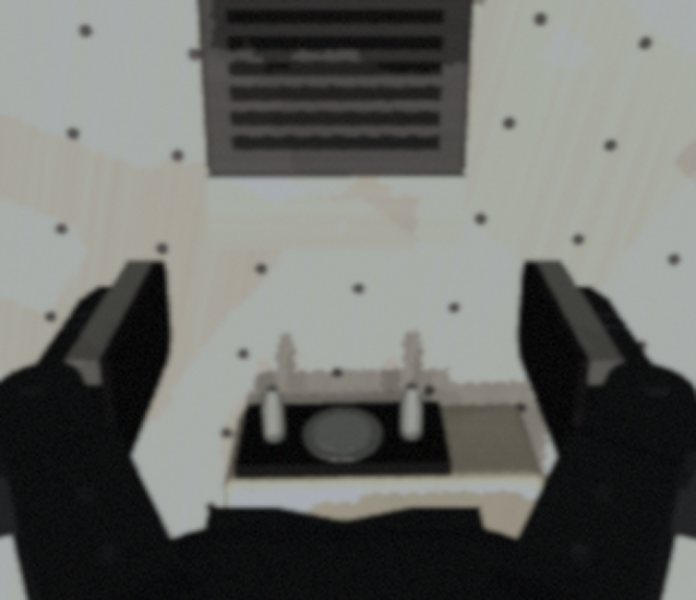

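The crop shows the peg tips at (272,390) and (412,388), with roots near (273,438) and (411,436). The seam of the housing's front plate runs from (209,176) to (465,175), and its sides from (201,20) to (209,176) and (471,20) to (465,175).

```bash
cat > m.py <<'E'
from h import *
import pickle
K,R,t=pickle.load(open("w3.pkl","rb"))
def P(u,v,z):
    u=110+(u+.5)/2.4-.5;v=130+(v+.5)/2.4-.5
    d=R.T@np.linalg.inv(K)@[u,v,1]; c=-R.T@t
    return (c+d*(z-c[2])/d[2])[:2]
ang=lambda d: np.degrees(np.arctan2(d[1],d[0]))
t1,t2,r1,r2=P(272,390,.037),P(412,388,.037),P(273,438,.038),P(411,436,.038)
print("tips",t1,t2,np.linalg.norm(t1-t2),ang(t2-t1)-90,"root",r1,r2,np.linalg.norm(r1-r2),ang(r2-r1)-90,ang((r1+r2-t1-t2)))
b1,b2=P(228,479,.058),P(543,476,.058);print("block",b1,b2,ang(b2-b1)-90)
s1,s2=P(209,176,.07),P(465,175,.07);q1,q2=P(201,20,.07),P(471,20,.07)
print("seam",s1,s2,np.linalg.norm(s1-s2),ang(s2-s1)-90,"sides",ang(s1-q1),ang(s2-q2))
a=np.radians(-77.5);f=np.array([np.cos(a),np.sin(a)]);l=np.array([-f[1],f[0]])
pm=(t1+t2)/2;rm=(r1+r2)/2
print("lateral tips-roots",(rm-pm)@l,"seam-pegs lateral",((s1+s2)/2-(pm+rm)/2)@l,"along seam->tip",(pm-(s1+s2)/2)@f)
E
python3 m.py
```

```text
tips [ 0.5171123  -0.24004516] [ 0.58119139 -0.22460029] 0.06591414212416322 -76.44857729987211 root [ 0.52263585 -0.26556196] [ 0.58698253 -0.25000535] 0.06620047899783928 -76.40881984785493 -77.47256008187439
block [ 0.5055464  -0.27587771] [ 0.64550324 -0.24287295] -76.73087813394639
seam [ 0.47394623 -0.12796374] [ 0.56947856 -0.10622641] 0.09797416272847298 -77.18122544319426 sides -77.6785840634713 -76.82440590708143
lateral tips-roots 1.2491053790696614e-05 seam-pegs lateral -0.0018554422563561157 along seam->tip 0.11843527827207453
```

Housing heading is about -77.2° and the peg axis about -76.7°. The direction from housing to pegs is -76.6°, so a straight push is well within the capture range.

Emit:
drive_tool(
  deltas=[
    [[25, 0, 0, 0], [55, 0, 0, 0], [80, -1, 0, 0], [92, -1, 0, 0], [92, -1, 0, 0]],
  ],
  jaw=60,
)

```text
t: 6.93
tcp_pos: [0.4982, -0.0051, 0.1993]
tool_rot: [0.624, 0.782, -0.0, -0.001]
force: [0.2, 0.4, -0.3]
finger_gap: 0.699
gripper_force: 0.0
```

```bash
python3 - <<'E'
from h import *
print(d(.496,-.008,.014,103.3))
E
```

```text
(array([ -2.5,  -2.5, 185.3]), -0.009, 102.8)
```

Emit:
drive_tool(
  deltas=[
    [[-1, -2.5, 35, -0.01], [-1, -2.5, 75, -0.01], [-1, -2.5, 115, -0.01], [-1, -2.5, 150, -0.01], [-1, -2.5, 178, -0.01]],
  ],
)

```text
t: 7.35
tcp_pos: [0.4977, -0.0104, 0.019]
tool_rot: [0.622, 0.783, -0.0, -0.0]
force: [-0.5, 0.5, 0.3]
finger_gap: 0.698
gripper_force: 0.0
```

Emit:
drive_tool(
  deltas=[
    [[-2, 0, 6, 0], [-6, 0, 8, 0], [-10, 0, 8, 0], [-13, 0, 8, 0], [-16, 0, 8, 0]],
  ],
)

```text
t: 7.77
tcp_pos: [0.5029, -0.0263, 0.0151]
tool_rot: [0.622, 0.783, 0.001, 0.002]
force: [0.2, -0.0, 0.4]
finger_gap: 0.7
gripper_force: 0.0
```

```bash
python3 - <<'E'
from h import *
s=manip.sense();print(s["tcp_pos"],s["force"],s["ft_torque"],d(.5008,-.028,.013,103.3))
E
```

```text
[ 0.50290234 -0.02627323  0.01509221] [ 0.16632017 -0.00554679  0.44039028] [-0.03757392  0.02616743 -0.00519561] (array([-1.2, -2.4,  2.1]), -0.003, 103.1)
```

Emit:
drive_tool(
  deltas=[
    [[-2, 0, 2, 0], [-4, 0, 2, 0], [-6, 0, 2, 0], [-9, 0, 2, 0], [-13, 0, 2, 0]],
  ],
)

```text
t: 8.18
tcp_pos: [0.5029, -0.0367, 0.0118]
tool_rot: [0.621, 0.783, -0.0, -0.001]
force: [-1.1, 4.8, 2.9]
finger_gap: 0.703
gripper_force: 0.0
```

Emit:
drive_tool(
  deltas=[
    [[-4, 0, 0, 0], [-9, 0, 0, 0], [-14, 0, 0, 0], [-19, 0, 0, 0], [-24, 0, 0, 0]],
  ],
)

```text
t: 8.6
tcp_pos: [0.5082, -0.0601, 0.0117]
tool_rot: [0.622, 0.783, -0.0, -0.002]
force: [-2.0, 5.9, 3.2]
finger_gap: 0.706
gripper_force: 0.0
```

Emit:
drive_tool(
  deltas=[
    [[-5, 0, 0, 0], [-10, 0, 0, 0], [-15, 0, 0, 0], [-20, 0, 0, 0], [-24, 0, 0, 0]],
  ],
)

```text
t: 9.02
tcp_pos: [0.5137, -0.0835, 0.0117]
tool_rot: [0.622, 0.783, -0.0, -0.002]
force: [-1.6, 5.1, 2.3]
finger_gap: 0.702
gripper_force: 0.0
```

```bash
python3 - <<'E'
from h import *
s=manip.sense();print(s["tcp_pos"],s["force"],s["ft_torque"],d(.5008,-.028,.013,103.3))
w=snap("wrist","w4");t=snap("top","t4")
cv2.imwrite("pics/wt4.png",np.hstack([cv2.resize(w,(400,300)),cv2.resize(t[150:300,270:470],(400,300),interpolation=cv2.INTER_CUBIC)])[...,::-1])
E
```

```text
[ 0.51370348 -0.08353778  0.01171211] [-1.61602097  5.10009024  2.30644176] [ 0.67927331  0.14962455 -0.02533158] (array([57. ,  0. , -1.2]), -0.003, 103.13)
```

View pics/wt4.png

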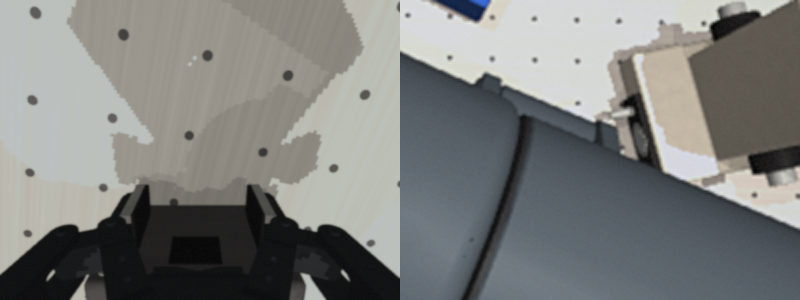

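The housing is square between the fingers in the wrist view, and the peg is still free ahead of it in the top view at (620,112). I'll continue more slowly.

Emit:
drive_tool(
  deltas=[
    [[-4, 0, 0, 0], [-9, 0, 0, 0], [-14, 0, 0, 0], [-19, 0, 0, 0], [-23, 0, 0, 0]],
  ],
)

```text
t: 9.53
tcp_pos: [0.5193, -0.1061, 0.0115]
tool_rot: [0.622, 0.783, -0.0, -0.001]
force: [-1.1, 5.3, 2.3]
finger_gap: 0.701
gripper_force: 0.0
```

Emit:
drive_tool(
  deltas=[
    [[-2, 0, 0, 0], [-4, 0, 0, 0], [-6, 0, 0, 0], [-8, 0, 0, 0], [-10, 0, 0, 0]],
  ],
)

```text
t: 9.95
tcp_pos: [0.5217, -0.1158, 0.0114]
tool_rot: [0.622, 0.783, -0.0, -0.001]
force: [-1.4, 5.1, 2.4]
finger_gap: 0.706
gripper_force: 0.0
```

Emit:
drive_tool(
  deltas=[
    [[-2, 0, 0, 0], [-4, 0, 0, 0], [-6, 0, 0, 0], [-8, 0, 0, 0], [-9, 0, 0, 0]],
  ],
)

```text
t: 10.37
tcp_pos: [0.5239, -0.1247, 0.0114]
tool_rot: [0.622, 0.783, -0.0, -0.001]
force: [-0.7, 5.7, 1.8]
finger_gap: 0.703
gripper_force: 0.0
```

Emit:
drive_tool(
  deltas=[
    [[-1.5, 0, 0, 0], [-3, 0, 0, 0], [-4.5, 0, 0, 0], [-6, 0, 0, 0], [-7.5, 0, 0, 0]],
  ],
)

```text
t: 10.78
tcp_pos: [0.5256, -0.1318, 0.0114]
tool_rot: [0.621, 0.783, 0.0, -0.001]
force: [-1.1, 6.0, 2.5]
finger_gap: 0.701
gripper_force: 0.0
```

Emit:
drive_tool(
  deltas=[
    [[-1, 0, 0, 0], [-2, 0, 0, 0], [-3, 0, 0, 0], [-4, 0, 0, 0], [-5, 0, 0, 0]],
  ],
)

```text
t: 11.2
tcp_pos: [0.5268, -0.1366, 0.0114]
tool_rot: [0.621, 0.783, 0.0, -0.001]
force: [-0.5, 5.6, 2.9]
finger_gap: 0.704
gripper_force: 0.0
```

Emit:
drive_tool(
  deltas=[
    [[-0.6, 0, 0, 0], [-1.2, 0, 0, 0], [-1.8, 0, 0, 0], [-2.4, 0, 0, 0], [-3, 0, 0, 0]],
  ],
)

```text
t: 11.62
tcp_pos: [0.5273, -0.1391, 0.0114]
tool_rot: [0.621, 0.783, 0.0, -0.001]
force: [-1.0, 9.3, 2.2]
finger_gap: 0.706
gripper_force: 0.0
```

Emit:
drive_tool(
  deltas=[
    [[-0.5, 0, 0, 0], [-1, 0, 0, 0], [-1.5, 0, 0, 0], [-2, 0, 0, 0], [-2, 0, 0, 0]],
  ],
)

```text
t: 12.03
tcp_pos: [0.5269, -0.1393, 0.0115]
tool_rot: [0.621, 0.784, 0.0, -0.003]
force: [-0.5, 11.9, 5.2]
finger_gap: 0.702
gripper_force: 0.0
```

Emit:
drive_tool(
  deltas=[
    [[-0.5, 0, 0, 0], [-1, 0, 0, 0], [-1.5, 0, 0, 0], [-2, 0, 0, 0], [-2, 0, 0, 0]],
  ],
)

```text
t: 12.45
tcp_pos: [0.5264, -0.1395, 0.0115]
tool_rot: [0.62, 0.784, 0.0, -0.004]
force: [-0.7, 18.3, 7.1]
finger_gap: 0.702
gripper_force: 0.0
```

```bash
python3 - <<'E'
from h import *
s=manip.sense();print(s["tcp_pos"],s["force"],s["ft_torque"],d(.5008,-.028,.013,103.3)[1:])
E
```

```text
[ 0.52641402 -0.13948295  0.01149112] [-0.65010536 18.26812214  7.13884043] [ 2.17573664 -0.24927604  0.6703928 ] (0.0, 103.32)
```

Force is rising at the expected home position, but the moment says only the left finger bears the load. I'll turn slightly to even the pressure.

Emit:
drive_tool(
  deltas=[
    [[0, 0, 0, -0.004], [0, 0, 0, -0.008], [0, 0, 0, -0.012], [0, 0, 0, -0.012], [0, 0, 0, -0.012]],
  ],
)

```text
t: 12.87
tcp_pos: [0.5252, -0.1398, 0.011]
tool_rot: [0.617, 0.787, 0.0, -0.005]
force: [-4.0, 13.3, 6.3]
finger_gap: 0.7
gripper_force: 0.0
```

```bash
python3 - <<'E'
from h import *
s=manip.sense();print(s["tcp_pos"],s["force"],s["ft_torque"],d(.5008,-.028,.013,103.3)[1:])
E
```

```text
[ 0.52523859 -0.13980788  0.01101082] [-3.98194049 13.25911058  6.29458207] [ 1.7255336   0.35601564 -0.03432228] (0.008, 103.78)
```

Emit:
drive_tool(
  deltas=[
    [[-0.6, 0, 0, 0], [-1.2, 0, 0, 0], [-1.8, 0, 0, 0], [-2.4, 0, 0, 0], [-2.4, 0, 0, 0]],
  ],
)

```text
t: 13.28
tcp_pos: [0.5251, -0.1397, 0.011]
tool_rot: [0.617, 0.787, 0.001, -0.007]
force: [-0.2, 22.7, 7.8]
finger_gap: 0.702
gripper_force: 0.0
```

```bash
python3 - <<'E'
from h import *
s=manip.sense();print(s["tcp_pos"],s["force"],s["ft_torque"],d(.5008,-.028,.013,103.3)[1:])
E
```

```text
[ 0.52507872 -0.13974403  0.01101461] [-0.24164899 22.66067082  7.84349301] [2.6494131  0.07919889 0.02483705] (0.008, 103.77)
```

Emit:
drive_tool(
  deltas=[
    [[3, 0, 0, 0], [8, 0, 0, 0], [18, 0, 0, 0], [32, 0, -8, 0], [40, 0, -30, 0]],
  ],
)

```text
t: 13.7
tcp_pos: [0.5179, -0.1062, 0.0398]
tool_rot: [0.617, 0.787, -0.001, -0.003]
force: [-0.3, -0.2, 1.0]
finger_gap: 0.706
gripper_force: 0.0
```

Emit:
drive_tool(
  deltas=[
    [[0, 0, -35, 0], [0, 0, -75, 0], [0, 0, -115, 0], [0, 0, -155, 0], [0, 0, -160, 0]],
  ],
)

```text
t: 14.12
tcp_pos: [0.5242, -0.1092, 0.209]
tool_rot: [0.617, 0.787, 0.002, 0.008]
force: [1.2, -0.3, 0.6]
finger_gap: 0.703
gripper_force: 0.0
```

```bash
python3 - <<'E'
from h import *
print(d(.39,.12,.2))
E
```

```text
(array([254.7, -75.5,   5.6]), 0, 103.83)
```

Emit:
drive_tool(
  deltas=[
    [[33, -10, 0, 0], [68, -20, 0, 0], [104, -30, 0, 0], [140, -40, 0, 0], [175, -50, 0, 0]],
  ],
)

```text
t: 14.53
tcp_pos: [0.4283, 0.0514, 0.2016]
tool_rot: [0.617, 0.787, 0.0, 0.0]
force: [-0.2, 0.9, 0.0]
finger_gap: 0.699
gripper_force: 0.0
```

Emit:
drive_tool(
  deltas=[
    [[30, -10, 0, 0], [65, -20, 0, 0], [80, -25, 0, 0], [80, -25, 0, 0]],
  ],
)

```text
t: 14.87
tcp_pos: [0.3829, 0.1241, 0.2014]
tool_rot: [0.615, 0.788, -0.0, -0.001]
force: [0.1, -0.8, 0.2]
finger_gap: 0.702
gripper_force: 0.0
```

```bash
python3 - <<'E'
from h import *
t=snap("top","t5");s=snap("scene","s5")
a=cv2.resize(t[170:270,290:410],(480,400),interpolation=cv2.INTER_CUBIC)
b=cv2.resize(s[110:220,60:148],(320,400),interpolation=cv2.INTER_CUBIC)
cv2.imwrite("pics/f5.png",np.hstack([a,b])[...,::-1])
E
```

```text
(no output)
```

View pics/f5.png

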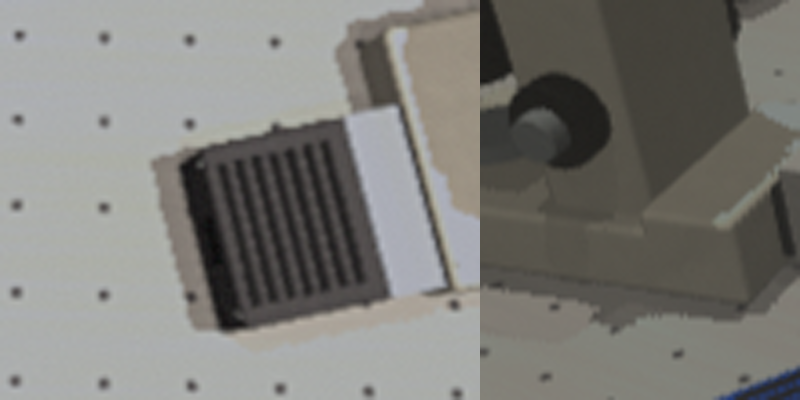

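In the top crop, the aluminium plate edge runs from (398,105) to (443,290), close against the microscope's block edge. I'll check numerically that the strip is uniform.

```bash
python3 - <<'E'
from h import *
g=cv2.cvtColor(cv2.imread("pics/t5.png"),cv2.COLOR_BGR2GRAY).astype(float)
E=[];B=[]
for v in range(198,242,3):
    c=round(290+(398+(v-170-26)*4*45/185)/4)
    r=g[v,c-6:c+9]; print(v,c-6,r.astype(int))
E
python3 - <<'E'
import sys;sys.path.insert(0,".")
from h import *
# rear top edge seam in crop px (4x): seam and top rear corners
P=lambda u,v,z: ray("top",290+(u+.5)/4-.5,170+(v+.5)/4-.5,z)[:2]
a,b=P(345,120,.07),P(388,297,.07); e=b-a; print("seam",a,b,np.degrees(np.arctan2(e[1],e[0]))+90)
f1,f2=P(397,106,.07),P(443,289,.07); e=f2-f1; print("face",f1,f2,np.degrees(np.arctan2(e[1],e[0]))+90,(f1+f2)/2)
k1,k2=P(392,32,.058),P(455,287,.058); e=k2-k1; print("block",k1,k2,np.degrees(np.arctan2(e[1],e[0]))+90)
E
```

```text
198 384 [176 174 175 177 178 149  74 109 168 176 165 144 144 144 144]
201 385 [173 172 173 176 177 145  74 121 172 176 164 146 144 146 144]
204 385 [173 173 173 174 176 169 122  75 135 174 175 166 145 145 146]
207 386 [173 173 173 173 175 164 110  76 139 174 167 151 143 145 146]
210 387 [174 172 173 173 176 157  98  99 156 175 163 146 144 147 146]
213 388 [173 173 173 174 176 155  89 102 160 176 176 170 158 152 144]
216 388 [174 173 173 173 175 177 147  69 111 167 174 175 173 166 146]
219 389 [174 174 174 174 175 175 144  69 122 172 175 175 173 166 150]
222 390 [174 173 174 173 176 168 124  78 137 173 174 174 173 167 159]
225 391 [173 172 173 174 175 162 111  86 143 175 175 173 172 173 173]
228 391 [173 173 172 174 173 176 152  87  94 154 175 174 172 174 174]
231 392 [172 173 173 174 174 176 150  76 110 166 174 174 174 173 172]
234 393 [173 171 174 174 176 176 145  68 113 169 174 174 173 172 173]
237 393 [174 172 172 172 172 176 175 142  77 134 171 172 173 172 174]
240 394 [173 173 173 175 176 177 164 110  87 145 172 175 175 174 173]
seam [ 0.593  -0.2204] [ 0.4987 -0.2412] -77.56129003902495
face [ 0.6015 -0.2487] [ 0.5038 -0.2705] -77.42152644175331 [ 0.55265 -0.2596 ]
block [ 0.645  -0.2509] [ 0.5058 -0.2811] -77.75915220620527
```

```bash
python3 -c "
from h import *
print(manip.sign_off())"
```

```text
the job is handed in; nothing more can be done
None
```

I slid the lamp housing onto both pegs and pressed it against the peg plate at no more than about 23 N in the readings. The last top view shows it square and flush, and I backed the arm clear and handed the job in at about 15 s, with no verdict returned.

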